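Tip the tall slide case out of a packed rack and stand it in the bin

ROBOT

A 6-joint arm with a two-finger parallel gripper is mounted at the origin on a cart in front of the work surface, level with it; the furniture and walls round the work are solid. World frame = base frame: x ahead of the robot, y to its left, z up, the work surface at z = 0. Lengths are in m, angles in degrees, forces in N, time in s.
With the tool pointing down it reaches from about 0.4 to 0.825 m from the base axis. Payload 7 kg.
Tool frame: the origin (TCP) lies between the finger pads; the fingertips stand 19 mm ahead of it and the grasp point (between the pads) is the TCP; z points along the fingers, y is the line along which they close (so a half turn about z gives the same grasp; the last joint's range is limited). The gripper opens to 88 mm and grips with 3 to 60 N. Pads are 19 mm wide; open, the fingers measure 130 mm over their backs; the gripper's body (78 mm by 193 mm) begins 47 mm behind the grasp point.
Start: joints at [81.652, 20.546, 0.682, 0, -70.136, -16.507], TCP at [0.284, 0.612, 0.246] pointing down, gripper open.
Joint ranges: [-176.03, 176.03], [-82.01, 121.73], [-58.28, 71.71], [-173.87, 95.51], [-174.79, -0.11], [-173.66, 173.66]. Speed limits (degrees/s): [136.94, 136.94, 172.46, 180, 180, 180].

INTERFACE

Orientations are given as [roll, pitch, yaw] about the fixed x, y, z axes, in that order (R = Rz(yaw) Ry(pitch) Rx(roll)).
In Python, from plant import get_obs, snapshot, close_job, spot_in, spot_point gives the robot as it stands.
- The arm moves only by the tool play_rows, never from a script. Its argument "plan" is a list of rows, each a list of 6 numbers: the shift along the tool's x, y, z in cm, then the turn, a rotation vector about the tool's x, y, z in degrees. A call has 1 to 20 rows; each row shifts and turns the commanded pose from where the row before left it, along the tool's axes as they then stand; what a row does not reach is not made up. A row lasts 1/12 s, in which the tool goes at most 41.7 mm and 7.16 degrees, less where a joint would pass 70% of its speed; a pose out of reach is approached as far as the arm can. A call is refused whole if a number of a shift passes 4.17 or a number of a turn 7.16, either way. A call with a gripper value outside its range is refused whole. "grip" is the finger opening in cm, from 0 to 8.76, set as the call begins (left out, the last holds). The fingers move at their own pace and stop on an object; the grip force is fixed at half the most. Time passes only in rows, so rows that do not move let the fingers close. It gives the time, the measured TCP pose, the force, the opening and the grip force at its end, in the units of the state.
- get_obs(): the state, without advancing time (a new reading comes with each control period).
- snapshot(name): name is "scene" or "top"; returns a dict with "frame" (480x640x3 uint8, red, green, blue), "fx", "fy", "cx", "cy" (pixels), "k1" (the pictures are not rectified: a ray, as slopes to the right and down, at radius r is drawn at 1 + k1 r^2 times it, then the intrinsics apply), "position" and "attitude" of the camera in the world. Camera axes: x right, y down, z forward; pixel columns grow to the right and rows downward; lengths in m; the calibration is good to about 2 mm. A picture is of the moment at which its call begins. There is no depth.
- close_job(): hands the job in; it is judged then, once.
Trained networks look in the newest picture that a camera, given by its name, has taken for a name from the list of things; names that differ only in an ending like _2 or _b are one class to them, and where a whole thing is asked for, a point or a joint stands for the part that bears it (a point fixed in the world has none). Each returns a list of dicts, best first, with "score" (0 to 1); they miss things now and then, are a little off and sometimes report something else, mostly with a low value. They report only what shows in the picture. A call takes as long as a camera call. They do not tell look-alikes from the thing itself.
- spot_in(camera, thing): "position" ([x, y, z] in m, in world coordinates, good to about 4 mm: the middle of the surface that is visible of it).
- spot_point(camera, thing): "position" ([x, y, z] in m, in world coordinates, good to about 4 mm: a listed point, or the origin of a listed thing).
The state is a dict: "clock": time; "joint_pos": joint angles; "qvel": joint speeds; "tau": joint torques, N m; "tool_pos": TCP position; "orientation": TCP orientation; "force": force on the tool from outside, world axes, zero at the start; "moment": the same for the moment, N m; "opening": finger opening in m; "gripper_force": force on a finger pad.
Only numpy, scipy, OpenCV 4.12 (cv2) and the standard library are available. Lean on these libraries where they do the work, as an engineer would, in place of code of your own. Each camera call takes 0.05 s, during which the arm holds its last target. There are 200 camera calls.

TASK

Take the tall slide case out of the packed rack: tip its top forward, over the rack's front lip and out from under the retaining rail, then pull it free. Stand it upright in the open bench bin and let go, and leave the short cases standing in the rack.

Things in the scene. Friction and masses are not known exactly. Their poses are not given: they have to be found in the camera images.
- tall_case_center (a point): Centre of the one tall case of the four: white upright closed box (slide storage case), 80 mm deep (its x, front -x), 38 thick (its y, along the row), 140 tall (its z), 0.35 kg at most. In one of the two middle places, 1.5 mm from each neighbour, 55 mm higher than they. Grasp it across its thickness about 22 mm forward of the centre and 52 mm above it, in front of the rail.
- rack: Fixed steel rack, 96 (x) by 180 mm (y), the four cases side by side along y; origin on the worktop below its middle, -x its front, z up. Floor 4 mm thick. Front lip at x -45 to -48 mm, top 32 mm above the worktop, 2 mm in front of the cases (centred at x = -3). 8 mm free behind them to the back, 70 mm high. Cheeks at y +-80 mm, 60 mm high.
- rack_rail (a point): Middle of the rack's retaining rail: fixed round bar 10 mm thick along the rack's y, at rack x = +15 mm, axis 172 mm above the worktop, posts at y +-87 mm. Upright, the tall case can rise only 23 mm, less than the lip. Turned forward 0.4 rad about the lip's top edge it clears the rail by 20 mm and can be drawn out along its own length; 150 mm frees it of everything.
- bin: Fixed green open bench bin, 226 mm (x) by 240 mm (y) over its rim, 88 mm high, empty; origin at the centre of its underside, z up. Flat floor 2 mm thick, about 204 by 218 mm clear inside.
- short_case_1: Short white slide storage case: upright closed box, 80 mm deep (its x), 38 mm thick (its y), 85 mm tall (its z); origin at the centre of its underside. Stands in the rack beside the tall case and stays there.
- short_case_2: Short white slide storage case: upright closed box, 80 mm deep (its x), 38 mm thick (its y), 85 mm tall (its z); origin at the centre of its underside. Stands in the rack beside the tall case and stays there.
- short_case_3: Short white slide storage case: upright closed box, 80 mm deep (its x), 38 mm thick (its y), 85 mm tall (its z); origin at the centre of its underside. Stands in the rack beside the tall case and stays there.
Mind the look-alikes: they are no part of the job. Leave any purple or red look-alike of the short_case_1 alone. What is shaped like the part that bears tall_case_center but orange is not meant.

How it is judged (in metres and radians):
On the way:
1. The tall case is tipped forward by more than 0.2 rad with its foot still in the rack (angle between tall_case_center's own z axis and vertical above 0.2 rad and z of tall_case_center in the frame of rack below 0.125 m and x of tall_case_center in the frame of rack between -0.09 and 0.05 m and y of tall_case_center in the frame of rack between -0.05 and 0.05 m), for 0.05 s.
At the end, for the whole second after the job is handed in: The tall case stands upright (within 0.17 rad, right way up) and still on the floor of the bin, inside its walls; each short case stands in the rack within 30 mm of where it was and within 0.2 rad of upright (x of tall_case_center in the frame of bin between -0.09 and 0.09 m and y of tall_case_center in the frame of bin between -0.097 and 0.097 m and z of tall_case_center in the frame of bin between 0.06 and 0.085 m and angle between tall_case_center's own z axis and vertical below 0.17 rad and linear speed of tall_case below 0.02 m/s and distance of each of short_case_1, short_case_2, short_case_3 from where it was at the start of the episode below 0.03 m and angle between each of short_case_1, short_case_2, short_case_3's own z axis and vertical below 0.2 rad); the robot touches nothing.
It fails at once if A short case is pulled or knocked from its place (moved over 30 mm or tipped over 0.2 rad) (not ((distance of short_case_1 from where it was at the start of the episode below 0.03 m and angle between short_case_1's own z axis and vertical below 0.2 rad) and (distance of short_case_2 from where it was at the start of the episode below 0.03 m and angle between short_case_2's own z axis and vertical below 0.2 rad) and (distance of short_case_3 from where it was at the start of the episode below 0.03 m and angle between short_case_3's own z axis and vertical below 0.2 rad))).
It also fails if it takes over 42 s, if anything falls off the work surface, if the arm or the gripper's body presses on something with over 40 N, if the wrist force passes 120 N, or if a joint passes its speed limit or range.

## Working session

There is one attempt and no reset: what is moved stays moved. The work goes in short steps, Python scripts to look and compute and a tool call to move; the robot and the scene stay as the last step left them, time stands still between calls to the robot, and variables do not carry over. Pictures are saved under pics/ and viewed, at most 13 in all, crops included, and the job is handed in when it is done.

Besides the shell and the picture viewer there is one more tool, called after "Call:" as name([rows], argument=value, ...), one row to a line, values as JSON. play_rows: Moves the arm, as the interface text tells. Its arguments: {"type":"object","properties":{"plan":{"type":"array","items":{"type":"array","items":{"type":"number"}}},"grip":{"type":"number"}},"required":["plan"]}

```bash
mkdir -p pics; python3 - <<'E'
from plant import *
import cv2,numpy as np
np.set_printoptions(precision=4,suppress=True)
o=get_obs();print(o)
for c in("scene","top"):
    s=snapshot(c);cv2.imwrite(f"pics/{c}0.png",s["frame"][:,:,::-1]);print(c,{k:v for k,v in s.items() if k!="frame"})
    for t in("tall_case_center","rack","rack_rail","bin","short_case_1"):
        print(t,[(np.round(d["position"],4).tolist(),round(d["score"],2)) for d in spot_point(c,t)][:6])
E
```

```text
{'clock': 0.0, 'joint_pos': array([ 81.652 ,  20.5913,   0.6335,  -0.0207, -70.1356, -16.5075]), 'qvel': array([-0.0522,  0.0401, -0.0352,  0.0194, -0.0799, -0.0329]), 'tau': array([ -0.0004, -58.2718,  29.3046,   6.9974,   0.0069,  -0.0001]), 'tool_pos': array([0.2835, 0.6121, 0.2446]), 'orientation': array([179.9049,  -0.0078, -24.8626]), 'force': array([ 0.4427, -0.0319,  0.0562]), 'moment': array([ 0.0516,  0.0345, -0.0146]), 'gripper_force': 0.0, 'opening': 0.08771315710915795}
scene {'fx': 585.3418203336958, 'fy': 585.3418203336958, 'cx': 316.4947357881084, 'cy': 246.28592922133566, 'k1': -0.04752940543993719, 'position': array([-0.0335, -0.5688,  0.9876]), 'attitude': array([-135.1939,   -0.8889,  -41.0257])}
tall_case_center [([0.5844, 0.2576, 0.0744], 0.7), ([0.36, -0.0743, 0.0707], 0.67), ([0.6592, -0.0293, 0.0683], 0.55)]
rack [([0.6004, 0.2778, -0.0004], 0.84)]
rack_rail [([0.6103, 0.2748, 0.1694], 0.71)]
bin [([0.4285, -0.2755, -0.0001], 0.62)]
short_case_1 [([0.6098, 0.3356, 0.0015], 0.83), ([0.6432, 0.109, -0.0027], 0.76), ([0.4975, 0.0965, -0.001], 0.62), ([0.5996, 0.2982, 0.0041], 0.52), ([0.6025, 0.2789, -0.0002], 0.37)]
top {'fx': 465.12037846922834, 'fy': 465.12037846922834, 'cx': 310.1132900220889, 'cy': 242.26741864514412, 'k1': -0.057496979355579104, 'position': array([0.0978, 0.1198, 1.0479]), 'attitude': array([-154.4141,    0.0584, -100.3667])}
tall_case_center [([0.5883, 0.2602, 0.0724], 0.7), ([0.6579, -0.0243, 0.0682], 0.67), ([0.3564, -0.0767, 0.0724], 0.56)]
rack [([0.6005, 0.2771, 0.0045], 0.87)]
rack_rail [([0.6185, 0.2722, 0.1722], 0.87)]
bin [([0.5951, 0.2783, 0.0055], 0.65)]
short_case_1 [([0.5787, 0.2224, 0.0028], 0.94), ([0.6474, 0.113, -0.0001], 0.94), ([0.6035, 0.2998, 0.0061], 0.87), ([0.6117, 0.3378, 0.0003], 0.84)]
```

View pics/scene0.png

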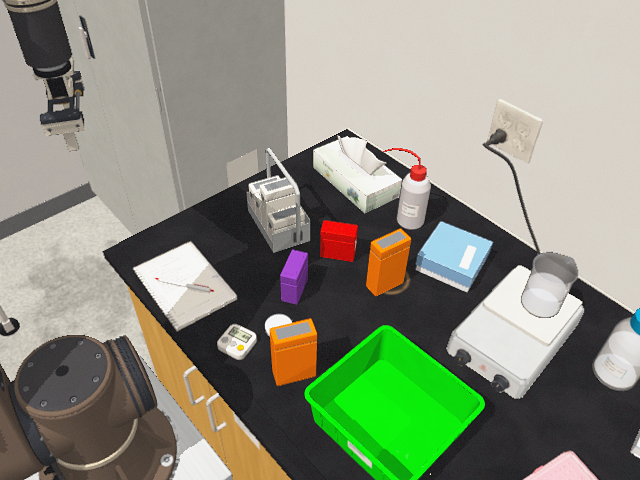

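View pics/top0.png

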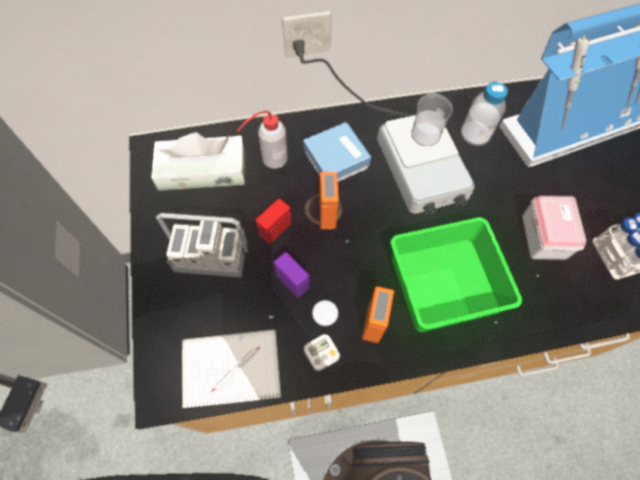

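The scene view shows the rack with white cases around (280,205) and the rail above them. The tall white case is in its middle, the bin is at (395,405), and the orange, purple and red look-alikes stand apart. The top view agrees: rack at (205,245), tall case at (208,235). Next I'll overlay a rack model to refine the yaw.

```bash
cat > h.py <<'E'
import numpy as np,cv2
from scipy.spatial.transform import Rotation as Ro
def rpy(a): return Ro.from_euler('xyz',a,degrees=True)
def project(s,P):
    c=rpy(s["attitude"]).inv().apply(np.atleast_2d(P)-s["position"])
    m=c[:,:2]/c[:,2:]; m=m*(1+s["k1"]*(m**2).sum(1))[:,None]
    return m*[s["fx"],s["fy"]]+[s["cx"],s["cy"]]
def W(pose,P):
    x,y,a=pose; return Ro.from_euler('z',a,degrees=True).apply(np.atleast_2d(P))+[x,y,0]
def box(x0,x1,y0,y1,z0,z1):
    c=[(x,y,z) for x in(x0,x1) for y in(y0,y1) for z in(z0,z1)]
    return [(np.array(a),np.array(b)) for i,a in enumerate(c) for b in c[i+1:] if sum(u!=v for u,v in zip(a,b))==1]
def overlay(s,pose,groups,roi,k,name):
    x,y,w,h=roi; f=s["frame"][y:y+h,x:x+w,::-1]
    im=cv2.resize(f,None,fx=k,fy=k,interpolation=cv2.INTER_CUBIC); raw=im.copy()
    for col,L in groups:
        for a,b in L:
            p=((project(s,W(pose,[a,b]))-[x,y]+.5)*k).astype(int)
            cv2.line(im,tuple(map(int,p[0])),tuple(map(int,p[1])),col,1,cv2.LINE_AA)
    cv2.imwrite(name,np.hstack([raw,im]))
def rows(p0,e0,p1,e1,n):
    "shift (cm) and turn (deg) per row in tool axes, n equal rows; straight TCP only if turn small"
    R0,R1=rpy(e0),rpy(e1); rv=(R0.inv()*R1).as_rotvec()/n; out=[]
    p0,p1=np.array(p0),np.array(p1)
    for i in range(n):
        R=R0*Ro.from_rotvec(rv*i); out.append(np.r_[R.inv().apply((p1-p0)/n)*100,np.degrees(rv)])
    return np.array(out)
def after(p,e,plan):
    R=rpy(e);p=np.array(p,float)
    for r in plan: r=np.array(r); p=p+R.apply(r[:3]/100); R=R*Ro.from_rotvec(np.radians(r[3:]))
    return p,R.as_euler('xyz',degrees=True)
E
python3 - <<'E'
from h import *
from plant import *
import pickle
pose=(.6003,.2775,-16)
G=[((0,0,255),box(-.043,.037,-.03875,-.00075,.004,.144)),((255,0,0),[((.015,-.087,.172),(.015,.087,.172))]),((0,200,0),box(-.048,.048,-.09,.09,0,.032)[:])]
for c,roi,k in(("scene",(235,140,85,115),4.6),("top",(150,200,105,85),3.8)):
    s=snapshot(c);pickle.dump(s,open(c+".pkl","wb"));overlay(s,pose,G,roi,k,f"pics/ov_{c}.png")
E
```

```text
(no output)
```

View pics/ov_scene.png

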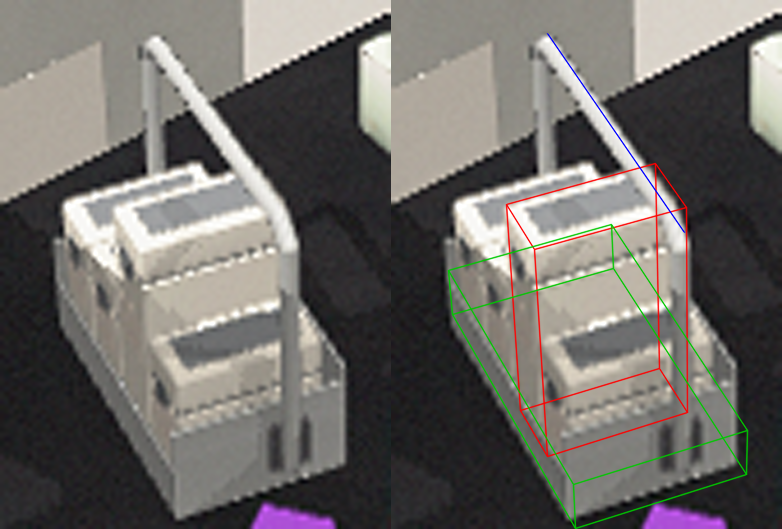

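View pics/ov_top.png

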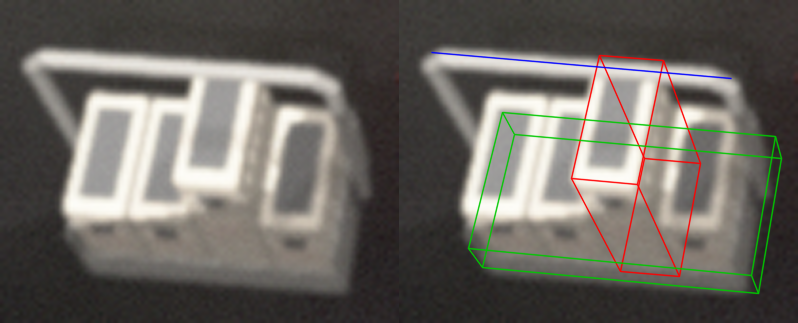

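The overlays are within a few mm. In the scene crop the rail axis runs from about (153,42) to (288,240), and in the top crop from (45,60) to (310,77), so the model sits slightly too high there. I'll refine it with rail ridge centroids.

```bash
python3 - <<'E'
from h import *
import pickle
from scipy.optimize import least_squares
t=pickle.load(open("top.pkl","rb"));s=pickle.load(open("scene.pkl","rb"))
g=lambda q:cv2.cvtColor(q["frame"],cv2.COLOR_RGB2GRAY).astype(float)
gt,gs=g(t),g(s); pts=[]
# top rail: cols, row window about rail, dark behind
for u in list(range(164,173))+list(range(178,199))+list(range(217,232)):
    c=200+(60+(u-150)*3.8*0.064-3)/3.8; r=np.arange(int(c)-4,int(c)+6)
    w=gt[r,u]
    k=np.argmax(w[1:7])+1; rr=r[max(k-2,0):k+3]; ww=gt[rr,u]-60; ww=np.clip(ww,0,None)
    pts.append((u,(rr*ww).sum()/ww.sum()))
pts=np.array(pts);
f=np.polyfit(pts[:,0],pts[:,1],1);res=pts[:,1]-np.polyval(f,pts[:,0]);ok=abs(res)<.5;print("top",f,res.std(),ok.sum())
f=np.polyfit(pts[ok,0],pts[ok,1],1)
T=[(u,np.polyval(f,u)) for u in(165,225)]
# scene rail: rows
ps=[]
for v in range(164,180):
    c=235+(153+(v-140-9)*4.6*135/198)/4.6; r=np.arange(int(c)-4,int(c)+6)
    print(v,r[0],gs[v,r].astype(int)) if v%4==0 else 0
    k=np.argmax(gs[v,r]);rr=r[max(k-2,0):k+3];ww=np.clip(gs[v,rr]-90,0,None);ps.append(((rr*ww).sum()/ww.sum(),v))
ps=np.array(ps);fs=np.polyfit(ps[:,1],ps[:,0],1);print("scene",fs,(ps[:,0]-np.polyval(fs,ps[:,1])).std())
S=[(np.polyval(fs,v),v) for v in(165,178)]
def cost(p,yaw=None):
    o=[]
    for q,L in((t,T),(s,S)):
        a,b=project(q,W(p,[(.015,-.08,.172),(.015,.08,.172)]))
        n=np.array([-(b-a)[1],(b-a)[0]]);n/=np.linalg.norm(n)
        o+=[np.dot(np.array(x)-a,n) for x in L]
    return np.array(o)
r=least_squares(lambda p:np.r_[cost(p)*[1,1,1,1],(p[0]-.6003)/.004,(p[1]-.2775)/.004],[.6,.2775,-16]);print(r.x,cost(r.x),cost((.6003,.2775,-16)))
G=[((0,0,255),box(-.043,.037,-.03875,-.00075,.004,.144)),((255,0,0),[((.015,-.087,.172),(.015,.087,.172))]),((0,200,0),box(-.043,.037,.00075,.03875,.004,.089)+box(-.043,.037,-.07825,-.04025,.004,.089))]
overlay(s,r.x,G,(235,140,85,115),4.6,"pics/a.png");overlay(t,r.x,G,(150,200,105,85),3.8,"pics/b.png")
a=cv2.imread("pics/a.png")[:,391:];b=cv2.imread("pics/b.png")[:,399:]
c=np.zeros((max(a.shape[0],b.shape[0]),a.shape[1]+b.shape[1],3),np.uint8);c[:a.shape[0],:a.shape[1]]=a;c[:b.shape[0],a.shape[1]:]=b;cv2.imwrite("pics/c.png",c)
E
```

```text
top [7.59331119e-02 2.02355466e+02] 0.16682951350508984 45
164 274 [143  33  44 190 221 231 239 225  85  38]
168 277 [ 39  34  67 198 224 233 238 225  58  40]
172 279 [ 39  39  34  80 209 224 234 238 174  53]
176 282 [ 40  35  21 129 209 225 236 233 161  99]
scene [  0.63513247 175.63906166] 1.09667259971483
[  0.59860051   0.27797748 -15.67884812] [-0.15439409  0.15216913  0.19846373 -0.46510707] [-1.04207949 -0.43712516 -0.52395683 -1.09085918]
```

View pics/c.png

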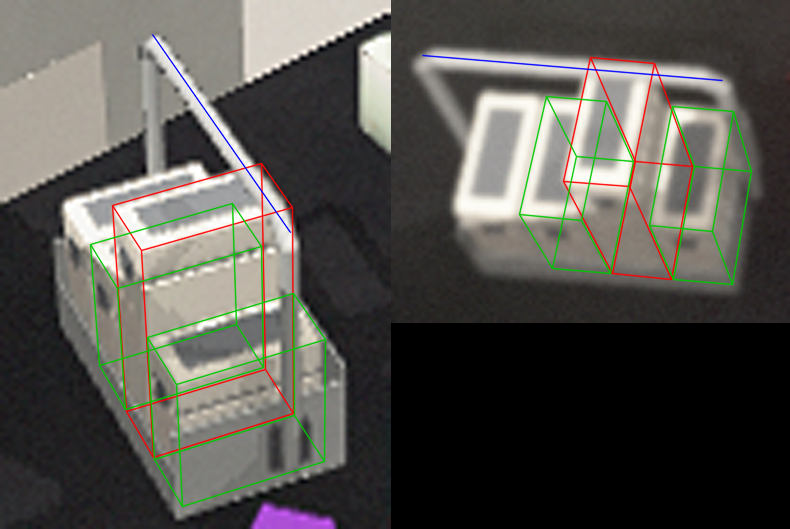

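The refined overlay fits to about 2 mm: rack at (0.599, 0.278), yaw about -15.6°, tall case at rack y = -20 mm. I'll plan the approach with the tool leaned 25° so its body clears the rail.

```bash
python3 - <<'E'
from h import *
from plant import get_obs
np.set_printoptions(precision=3,suppress=True)
o=get_obs();print(o["clock"])
p0,e0=[.284,.612,.246],[180,0,-24.86]
pre,e=[.5354,.2743,.1985],[180,-25,-15.6]
print(rows(p0,e0,pre,e,20))
E
```

```text
0.7
[[ 1.85   1.004  0.238  0.101  1.247 -0.456]
 [ 1.837  1.019  0.276  0.101  1.247 -0.456]
 [ 1.822  1.034  0.314  0.101  1.247 -0.456]
 [ 1.807  1.049  0.352  0.101  1.247 -0.456]
 [ 1.79   1.064  0.389  0.101  1.247 -0.456]
 [ 1.773  1.079  0.426  0.101  1.247 -0.456]
 [ 1.754  1.093  0.462  0.101  1.247 -0.456]
 [ 1.735  1.108  0.498  0.101  1.247 -0.456]
 [ 1.715  1.123  0.534  0.101  1.247 -0.456]
 [ 1.694  1.137  0.569  0.101  1.247 -0.456]
 [ 1.672  1.152  0.604  0.101  1.247 -0.456]
 [ 1.65   1.166  0.638  0.101  1.247 -0.456]
 [ 1.626  1.18   0.671  0.101  1.247 -0.456]
 [ 1.602  1.194  0.704  0.101  1.247 -0.456]
 [ 1.576  1.208  0.737  0.101  1.247 -0.456]
 [ 1.55   1.222  0.769  0.101  1.247 -0.456]
 [ 1.523  1.236  0.8    0.101  1.247 -0.456]
 [ 1.496  1.249  0.831  0.101  1.247 -0.456]
 [ 1.467  1.262  0.861  0.101  1.247 -0.456]
 [ 1.438  1.275  0.89   0.101  1.247 -0.456]]
```

Call:
play_rows([
  [1.85,1.0,0.24,0.1,1.25,-0.46],
  [1.84,1.02,0.28,0.1,1.25,-0.46],
  [1.82,1.03,0.31,0.1,1.25,-0.46],
  [1.81,1.05,0.35,0.1,1.25,-0.46],
  [1.79,1.06,0.39,0.1,1.25,-0.46],
  [1.77,1.08,0.43,0.1,1.25,-0.46],
  [1.75,1.09,0.46,0.1,1.25,-0.46],
  [1.74,1.11,0.5,0.1,1.25,-0.46],
  [1.72,1.12,0.53,0.1,1.25,-0.46],
  [1.69,1.14,0.57,0.1,1.25,-0.46],
  [1.67,1.15,0.6,0.1,1.25,-0.46],
  [1.65,1.17,0.64,0.1,1.25,-0.46],
  [1.63,1.18,0.67,0.1,1.25,-0.46],
  [1.6,1.19,0.7,0.1,1.25,-0.46],
  [1.58,1.21,0.74,0.1,1.25,-0.46],
  [1.55,1.22,0.77,0.1,1.25,-0.46],
  [1.52,1.24,0.8,0.1,1.25,-0.46],
  [1.5,1.25,0.83,0.1,1.25,-0.46],
  [1.47,1.26,0.86,0.1,1.25,-0.46],
  [0,0,0,0,0,0],
], grip=8.76)

```text
clock: 2.37
tool_pos: [0.5231, 0.2885, 0.1997]
orientation: [179.9, -23.8, -16.0]
force: [-0.3, -0.1, 0.2]
opening: 0.0879
gripper_force: 0.0
```

```bash
python3 - <<'E'
from h import *
from plant import *
np.set_printoptions(precision=4,suppress=True)
o=get_obs();print(o)
p,e=o["tool_pos"],o["orientation"]
C=[]
for c,roi,k in(("scene",(225,100,110,150),3.5),("top",(140,170,130,130),3)):
    s=snapshot(c);x,y,w,h=roi
    im=cv2.resize(s["frame"][y:y+h,x:x+w,::-1],None,fx=k,fy=k,interpolation=cv2.INTER_CUBIC)
    q=(project(s,p)[0]-[x,y])*k;cv2.circle(im,(int(q[0]),int(q[1])),4,(0,0,255),1);C.append(im)
    print(c,[(np.round(d["position"],4).tolist(),round(d["score"],2)) for d in spot_point(c,"tall_case_center")][:3])
h=min(a.shape[0] for a in C);cv2.imwrite("pics/d.png",np.hstack([a[:h] for a in C]))
print(rows(p,e,[.568,.2652,.126],[180,-25,-15.6],1))
E
```

```text
{'clock': 2.3667, 'joint_pos': array([ 58.5129,   8.1463, -39.3919,  35.8504, -41.7032, -11.5791]), 'qvel': array([ 1.9695,  0.3698,  3.35  , -3.5447, -2.6703,  0.8226]), 'tau': array([ -0.5464, -36.8598,  24.9244,   6.0804,   0.3619,  -0.1288]), 'tool_pos': array([0.5231, 0.2885, 0.1997]), 'orientation': array([179.924 , -23.8189, -16.0498]), 'force': array([-0.2677, -0.0976,  0.2427]), 'moment': array([ 0.2371,  1.3181, -0.1168]), 'gripper_force': 0.0, 'opening': 0.08791478811551294}
scene [([0.6587, -0.0322, 0.069], 0.87), ([0.3597, -0.0745, 0.0695], 0.82), ([0.5853, 0.2609, 0.0728], 0.72)]
top [([0.5876, 0.26, 0.0687], 0.87), ([0.6545, -0.0278, 0.069], 0.84), ([0.3585, -0.0758, 0.0729], 0.63)]
[[ 1.564   0.9863  8.7473  0.2619  1.1813 -0.4088]]
```

View pics/d.png

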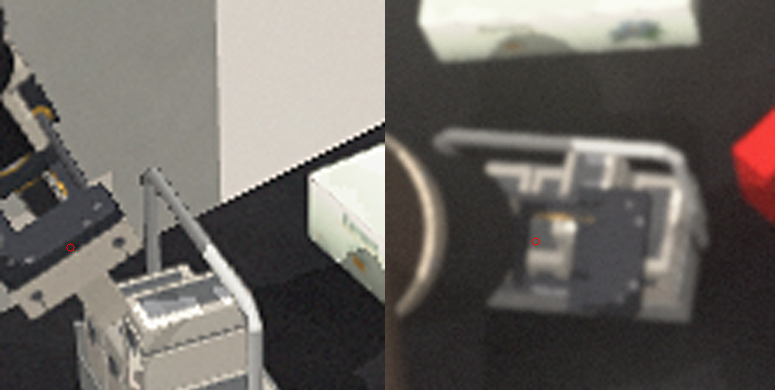

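The picture shows the gripper in front of the rail with the tall case between the open fingers (scene crop about (175,310)), and nothing has been touched. I'll advance and close.

Call:
play_rows([
  [0.5,0.3,0,0.1,0.4,-0.15],
  [0.5,0.3,0,0.1,0.4,-0.15],
  [0.5,0.34,0,0.06,0.38,-0.1],
  [0,0,0.8,0,0,0],
  [0,0,0.8,0,0,0],
  [0,0,0.8,0,0,0],
  [0,0,0.8,0,0,0],
  [0,0,0.8,0,0,0],
  [0,0,0.8,0,0,0],
  [0,0,0.8,0,0,0],
  [0,0,0.8,0,0,0],
  [0,0,0.8,0,0,0],
  [0,0,0.8,0,0,0],
  [0,0,0.7,0,0,0],
  [0,0,0,0,0,0],
  [0,0,0,0,0,0],
  [0,0,0,0,0,0],
])

```text
clock: 3.98
tool_pos: [0.5691, 0.2693, 0.1278]
orientation: [-179.9, -25.0, -15.6]
force: [0.3, 0.3, -0.0]
opening: 0.0877
gripper_force: 0.0
```

```bash
python3 - <<'E'
from h import *
from plant import *
np.set_printoptions(precision=3,suppress=True)
o=get_obs();p,e=o["tool_pos"],o["orientation"];print(p,e,o["joint_pos"],o["force"])
print(rows(p,e,[.567,.2656,.126],[180,-25,-15.6],1))
E
```

```text
[0.569 0.269 0.128] [-179.874  -24.976  -15.571] [ 48.888  14.385 -46.151  53.07  -28.386 -21.649] [ 0.285  0.336 -0.045]
[[-0.169  0.41   0.124 -0.138  0.024  0.026]]
```

Call:
play_rows([
  [-0.15,0.4,0.1,0,0,0],
  [0,0,0,0,0,0],
  [0,0,0,0,0,0],
  [0,0,0,0,0,0],
  [0,0,0,0,0,0],
  [0,0,0,0,0,0],
], grip=4.2)

```text
clock: 4.48
tool_pos: [0.567, 0.266, 0.1266]
orientation: [-179.8, -25.0, -15.6]
force: [-0.4, 0.2, -0.5]
opening: 0.0531
gripper_force: 0.0
```

Call:
play_rows([
  [0,0,0,0,0,0],
  [0,0,0,0,0,0],
  [0,0,0,0,0,0],
  [0,0,0,0,0,0],
])

```text
clock: 4.82
tool_pos: [0.567, 0.2658, 0.1264]
orientation: [-179.9, -25.0, -15.6]
force: [-0.0, -0.3, -0.0]
opening: 0.042
gripper_force: 0.0
```

Call:
play_rows([
  [0,0,0,0,0,0],
  [0,0,0,0,0,0],
  [0,0,0,0,0,0],
  [0,0,0,0,0,0],
], grip=2.0)

```text
clock: 5.15
tool_pos: [0.567, 0.2659, 0.1264]
orientation: [-179.9, -25.0, -15.6]
force: [-0.2, 0.1, -0.1]
opening: 0.0381
gripper_force: 30.0
```

```bash
python3 - <<'E'
from plant import *
o=get_obs();print(o["tool_pos"],o["orientation"],o["force"],o["moment"],o["opening"],o["gripper_force"])
E
```

```text
[0.56697456 0.26590914 0.12639555] [-179.85284658  -24.98206932  -15.55723117] [-0.24041791  0.09983059 -0.14996517] [0.48784607 1.56679132 0.00980187] 0.038105371882380064 29.971754550933838
```

Call:
play_rows([
  [0.04,0,-0.09,0,0,0],
  [0.04,0,-0.09,0,0,0],
  [0.04,0,-0.09,0,0,0],
  [0.04,0,-0.09,0,0,0],
  [0,0,0,0,0,0],
  [-0.145,0,-0.095,0,1,0],
  [-0.145,0,-0.095,0,1,0],
  [-0.145,0,-0.095,0,1,0],
  [-0.145,0,-0.095,0,1,0],
  [0,0,0,0,0,0],
])

```text
clock: 5.98
tool_pos: [0.5596, 0.2673, 0.1307]
orientation: [-179.9, -29.0, -15.5]
force: [-0.3, -0.3, -3.0]
opening: 0.0381
gripper_force: 30.0
```

Call:
play_rows([
  [-0.145,0,-0.095,0,1,0],
  [-0.145,0,-0.095,0,1,0],
  [-0.145,0,-0.095,0,1,0],
  [-0.145,0,-0.095,0,1,0],
  [-0.145,0,-0.095,0,1,0],
  [-0.145,0,-0.095,0,1,0],
  [-0.145,0,-0.095,0,1,0],
  [-0.145,0,-0.095,0,1,0],
  [-0.145,0,-0.095,0,1,0],
  [0,0,0,0,0,0],
])

```text
clock: 6.82
tool_pos: [0.545, 0.2717, 0.1308]
orientation: [-179.9, -38.0, -15.5]
force: [-0.4, 0.4, -2.5]
opening: 0.0375
gripper_force: 30.0
```

Call:
play_rows([
  [-0.145,0,-0.095,0,1,0],
  [-0.145,0,-0.095,0,1,0],
  [-0.145,0,-0.095,0,1,0],
  [-0.145,0,-0.095,0,1,0],
  [-0.145,0,-0.095,0,1,0],
  [-0.145,0,-0.095,0,1,0],
  [-0.145,0,-0.095,0,1,0],
  [-0.145,0,-0.095,0,1,0],
  [-0.145,0,-0.095,0,1,0],
  [-0.145,0,-0.095,0,1,0],
  [-0.145,0,-0.095,0,1,0],
  [0,0,0,0,0,0],
  [0,0,0,0,0,0],
])

```text
clock: 7.9
tool_pos: [0.5386, 0.2922, 0.1468]
orientation: [177.8, -48.1, -15.9]
force: [-10.7, -25.1, 6.3]
opening: 0.0402
gripper_force: 30.7
```

```bash
python3 - <<'E'
from plant import *
import cv2,numpy as np
o=get_obs();print(o["tool_pos"],o["orientation"],o["joint_pos"],o["force"],o["moment"])
C=[]
for c,roi,k in(("scene",(225,100,110,150),3.5),("top",(140,170,130,130),3)):
    s=snapshot(c);x,y,w,h=roi
    C.append(cv2.resize(s["frame"][y:y+h,x:x+w,::-1],None,fx=k,fy=k,interpolation=cv2.INTER_CUBIC))
h=min(a.shape[0] for a in C);cv2.imwrite("pics/e.png",np.hstack([a[:h] for a in C]))
E
```

```text
[0.53856186 0.29221237 0.1468195 ] [177.79552882 -48.11589169 -15.9004341 ] [ 50.98553537  15.55013658 -58.27732374  94.96017249 -44.58405065
 -66.15471893] [-10.73057827 -25.129384     6.34076238] [-6.95878017  3.6433616  -7.77112907]
```

View pics/e.png

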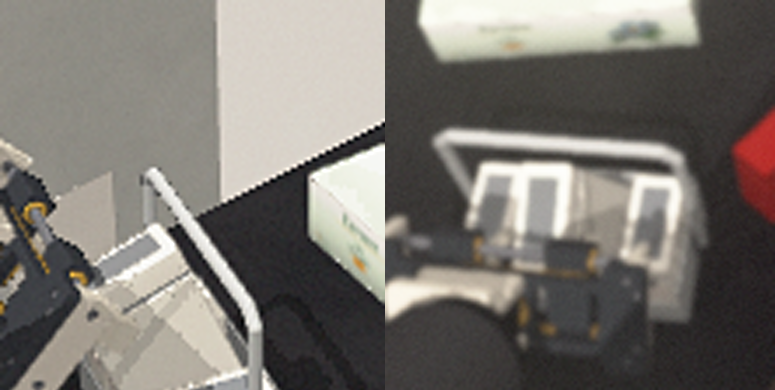

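The case is tipped, but the 48° lean drove joints 3 and 4 to their limits. That pushed the tool about 17 mm in y and put 25 N on it. I'll back out to the last good pose (lean 38°), then lower the case and regrasp with less lean.

```bash
python3 - <<'E'
from h import *
from plant import *
np.set_printoptions(precision=3,suppress=True)
o=get_obs();p,e=o["tool_pos"],o["orientation"]
print(rows(p,e,[.545,.2717,.1308],[180,-38,-15.5],6))
E
```

```text
[[-0.068  0.287  0.336  0.41  -1.682 -0.082]
 [-0.058  0.289  0.336  0.41  -1.682 -0.082]
 [-0.049  0.291  0.335  0.41  -1.682 -0.082]
 [-0.039  0.294  0.335  0.41  -1.682 -0.082]
 [-0.03   0.296  0.334  0.41  -1.682 -0.082]
 [-0.021  0.298  0.332  0.41  -1.682 -0.082]]
```

Call:
play_rows([
  [-0.07,0.29,0.34,0.4,-1.7,-0.1],
  [-0.06,0.29,0.34,0.4,-1.7,-0.1],
  [-0.05,0.29,0.34,0.4,-1.7,-0.1],
  [0,0,0,0,0,0],
])

```text
clock: 8.33
tool_pos: [0.5405, 0.2852, 0.1378]
orientation: [179.0, -42.7, -15.4]
force: [0.3, -7.5, -3.1]
opening: 0.0397
gripper_force: 29.2
```

```bash
python3 - <<'E'
from h import *
from plant import *
np.set_printoptions(precision=3,suppress=True)
o=get_obs();p,e=o["tool_pos"],o["orientation"];print(p,e,o["joint_pos"],o["force"],o["opening"])
print(rows(p,e,[.545,.2717,.1308],[180,-38,-15.5],4))
E
```

```text
[0.541 0.285 0.138] [179.006 -42.678 -15.393] [ 47.078  13.863 -58.01   95.105 -37.697 -61.725] [ 0.34  -7.503 -3.139] 0.03972768456387004
[[ 0.027  0.29   0.268  0.231 -1.17   0.01 ]
 [ 0.032  0.291  0.266  0.231 -1.17   0.01 ]
 [ 0.038  0.292  0.264  0.231 -1.17   0.01 ]
 [ 0.043  0.293  0.262  0.231 -1.17   0.01 ]]
```

Call:
play_rows([
  [0.03,0.29,0.27,0.23,-1.2,0],
  [0.03,0.29,0.27,0.23,-1.2,0],
  [0.04,0.29,0.26,0.23,-1.2,0],
  [0.04,0.29,0.26,0.23,-1.1,0],
  [0,0,0,0,0,0],
])

```text
clock: 8.75
tool_pos: [0.5454, 0.2745, 0.1312]
orientation: [-179.9, -38.0, -15.3]
force: [1.2, -0.1, -2.4]
opening: 0.038
gripper_force: 29.7
```

```bash
python3 - <<'E'
from h import *
from plant import *
np.set_printoptions(precision=3,suppress=True)
o=get_obs();p,e=o["tool_pos"],o["orientation"];print(p,e,o["joint_pos"],o["force"],o["moment"],o["opening"])
C=[]
for c,roi,k in(("scene",(225,100,110,150),3.5),("top",(140,170,130,130),3)):
    s=snapshot(c);x,y,w,h=roi
    C.append(cv2.resize(s["frame"][y:y+h,x:x+w,::-1],None,fx=k,fy=k,interpolation=cv2.INTER_CUBIC))
h=min(a.shape[0] for a in C);cv2.imwrite("pics/f.png",np.hstack([a[:h] for a in C]))
E
```

```text
[0.545 0.275 0.131] [-179.886  -37.989  -15.335] [ 43.482  12.728 -57.48   93.769 -31.782 -56.853] [ 1.183 -0.076 -2.423] [0.719 2.067 0.099] 0.03796729681717372
```

View pics/f.png

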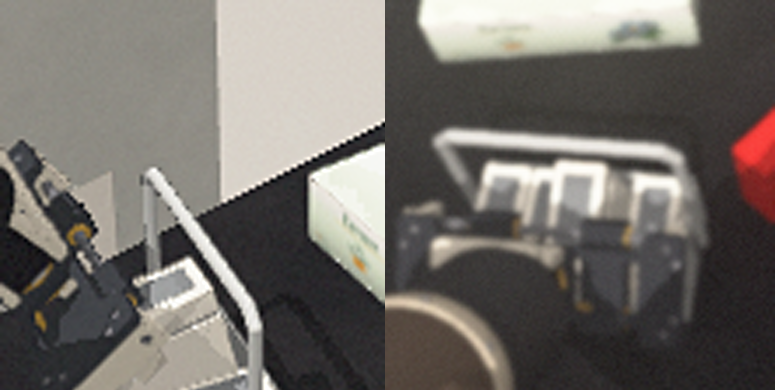

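Call:
play_rows([
  [0.145,0.02,0.095,0,-1,0],
  [0.145,0.02,0.095,0,-1,0],
  [0.145,0.02,0.095,0,-1,0],
  [0.145,0.02,0.095,0,-1,0],
  [0.145,0.02,0.095,0,-1,0],
  [0.145,0.02,0.095,0,-1,0],
  [0.145,0.02,0.095,0,-1,0],
  [0.145,0.02,0.095,0,-1,0],
  [0.145,0.02,0.095,0,-1,0],
  [0,0,0,0,0,0],
])

```text
clock: 9.68
tool_pos: [0.5594, 0.2692, 0.1308]
orientation: [-180.0, -29.0, -15.2]
force: [1.1, 0.3, -3.2]
opening: 0.0376
gripper_force: 29.9
```

Call:
play_rows([
  [0.145,0.02,0.095,0,-1,0],
  [0.145,0,0.095,0,-1,0],
  [0.145,0,0.095,0,-1,0],
  [0,0,0,0,0,0],
])

```text
clock: 10.02
tool_pos: [0.5642, 0.2676, 0.1302]
orientation: [-180.0, -26.0, -15.2]
force: [0.7, -0.1, -2.6]
opening: 0.0379
gripper_force: 29.9
```

Call:
play_rows([
  [0.145,0,0.095,0,-1,0],
  [-0.04,0,0.09,0,0,0],
  [-0.04,0,0.09,0,0,0],
  [0,0,0,0,0,0],
])

```text
clock: 10.35
tool_pos: [0.5659, 0.267, 0.129]
orientation: [-180.0, -25.1, -15.2]
force: [-3.8, -1.0, 5.8]
opening: 0.0381
gripper_force: 29.9
```

Call:
play_rows([
  [-0.04,0,0.09,0,0,0],
  [-0.02,0,0.05,0,0,0],
  [0,0,0,0,0,0],
])

```text
clock: 10.6
tool_pos: [0.5663, 0.267, 0.1291]
orientation: [-179.9, -25.2, -15.2]
force: [-11.2, -2.9, 17.8]
opening: 0.0381
gripper_force: 30.0
```

Call:
play_rows([
  [0,0,0,0,0,0],
  [0,0,0,0,0,0],
  [0,0,0,0,0,0],
  [0,0,0,0,0,0],
], grip=6.5)

```text
clock: 10.93
tool_pos: [0.5657, 0.2666, 0.1264]
orientation: [-180.0, -25.0, -15.2]
force: [-0.3, 0.1, 0.0]
opening: 0.0594
gripper_force: 0.0
```

```bash
python3 - <<'E'
from h import *
from plant import *
np.set_printoptions(precision=3,suppress=True)
o=get_obs();p,e=o["tool_pos"],o["orientation"];print(p,e,o["joint_pos"],o["force"],o["opening"])
for c in("scene","top"):
    s=snapshot(c)
    for t in("tall_case_center","short_case_1"):
        print(c,t,[(np.round(d["position"],4).tolist(),round(d["score"],2)) for d in spot_point(c,t)][:5])
C=np.array([.589,.2593,0]);M=Ro.from_euler('z',-15.6,degrees=True)
g=C+M.apply([-.029,0,.131]); print("g",g)
th=8;e1=[180,-th,-15.6]
mid=np.array(p)-rpy(e).apply([0,0,.0])
up=g-.06*rpy(e1).apply([0,0,1]);print("up",up)
print(rows(p,e,g,e1,6)); 
E
```

```text
[0.566 0.267 0.126] [-179.998  -25.001  -15.212] [ 48.724  14.112 -46.911  53.923 -28.016 -22.111] [-0.26   0.076  0.004] 0.059375167644854475
scene tall_case_center [([0.5837, 0.2649, 0.0744], 0.9), ([0.3603, -0.0742, 0.0685], 0.63), ([0.6561, -0.029, 0.0679], 0.58)]
scene short_case_1 [([0.4982, 0.0951, -0.0011], 0.88), ([0.58, 0.2234, 0.0025], 0.57), ([0.6436, 0.1107, -0.0016], 0.56)]
top tall_case_center [([0.6563, -0.0265, 0.0714], 0.71)]
top short_case_1 [([0.4932, 0.0876, 0.0011], 0.97), ([0.6443, 0.1108, 0.0012], 0.81), ([0.6026, 0.3019, 0.0098], 0.56), ([0.5787, 0.2189, 0.0029], 0.55)]
g [0.561 0.267 0.131]
up [0.553 0.269 0.19 ]
[[-0.037  0.013 -0.102 -0.019 -2.834  0.062]
 [-0.042  0.013 -0.1   -0.019 -2.834  0.062]
 [-0.047  0.013 -0.098 -0.019 -2.834  0.062]
 [-0.052  0.013 -0.095 -0.019 -2.834  0.062]
 [-0.056  0.013 -0.093 -0.019 -2.834  0.062]
 [-0.061  0.013 -0.09  -0.019 -2.834  0.062]]
```

Call:
play_rows([
  [-0.04,0.01,-0.1,0,-2.8,0.06],
  [-0.04,0.01,-0.1,0,-2.8,0.06],
  [-0.05,0.01,-0.1,0,-2.8,0.06],
  [-0.05,0.01,-0.1,0,-2.8,0.06],
  [-0.06,0.01,-0.09,0,-2.8,0.06],
  [-0.06,0.01,-0.09,0,-2.8,0.06],
  [0,0,0,0,0,0],
  [0,0,0,0,0,0],
])

```text
clock: 11.9
tool_pos: [0.562, 0.2674, 0.1311]
orientation: [-179.8, -8.2, -15.7]
force: [0.2, -0.3, -0.6]
opening: 0.0652
gripper_force: 0.0
```

Call:
play_rows([
  [0,0,0,0,0,0],
  [0,0,0,0,0,0],
  [0,0,0,0,0,0],
  [0,0,0,0,0,0],
  [0,0,0,0,0,0],
  [0,0,0,0,0,0],
], grip=2.0)

```text
clock: 12.4
tool_pos: [0.5609, 0.2673, 0.1311]
orientation: [-179.9, -8.2, -15.6]
force: [-1.2, -0.4, 0.3]
opening: 0.0379
gripper_force: 30.0
```

```bash
python3 - <<'E'
from plant import *
o=get_obs();print(o["tool_pos"],o["orientation"],o["joint_pos"],o["force"],o["moment"],o["opening"],o["gripper_force"])
E
```

```text
[0.56092109 0.2672835  0.13111294] [-179.88940513   -8.18272997  -15.56367427] [ 47.59814688  17.86645224 -24.17696274  10.34591362 -44.61241667
  19.68305638] [-1.21082098 -0.37062666  0.34867839] [ 0.08011139  0.66868349 -0.00942529] 0.037922721014013845 29.98170018196106
```

Call:
play_rows([
  [0.03,0,-0.2,0,0,0],
  [0.03,0,-0.2,0,0,0],
  [0,0,0,0,0,0],
  [-0.175,0,-0.045,0,1,0],
  [-0.175,0,-0.045,0,1,0],
  [-0.175,0,-0.045,0,1,0],
  [-0.175,0,-0.045,0,1,0],
  [-0.175,0,-0.045,0,1,0],
  [-0.175,0,-0.045,0,1,0],
  [-0.175,0,-0.045,0,1,0],
  [-0.175,0,-0.045,0,1,0],
  [0,0,0,0,0,0],
])

```text
clock: 13.4
tool_pos: [0.5467, 0.271, 0.1357]
orientation: [-179.9, -16.2, -15.5]
force: [2.5, -0.4, -3.6]
opening: 0.0377
gripper_force: 30.0
```

Call:
play_rows([
  [-0.175,0,-0.045,0,1,0],
  [-0.175,0,-0.045,0,1,0],
  [-0.175,0,-0.045,0,1,0],
  [-0.175,0,-0.045,0,1,0],
  [-0.175,0,-0.045,0,1,0],
  [-0.175,0,-0.045,0,1,0],
  [-0.175,0,-0.045,0,1,0],
  [0,0,0,0,0,0],
])

```text
clock: 14.07
tool_pos: [0.5348, 0.2742, 0.1346]
orientation: [-179.9, -23.2, -15.6]
force: [-0.4, 0.5, -3.3]
opening: 0.0379
gripper_force: 30.0
```

```bash
python3 - <<'E'
from plant import *
o=get_obs();print(o["tool_pos"],o["orientation"],o["joint_pos"],o["force"],o["moment"],o["opening"],o["gripper_force"])
E
```

```text
[0.5348054  0.27418381 0.13457363] [-179.91763813  -23.19722854  -15.56225106] [ 53.49992822  12.22064057 -45.98085006  45.29909178 -31.12146563
 -18.23099852] [-0.43747024  0.48082836 -3.31804703] [0.65798974 1.77607368 0.08372842] 0.03785887138444843 29.979191422462463
```

Call:
play_rows([
  [-0.175,0,-0.045,0,1,0],
  [-0.175,0,-0.045,0,1,0],
  [-0.175,0,-0.045,0,1,0],
  [0,0,0,0,0,0],
  [0.05,0,-0.34,0,0,0],
  [0.05,0,-0.34,0,0,0],
  [0.05,0,-0.34,0,0,0],
  [0.05,0,-0.34,0,0,0],
  [0.05,0,-0.34,0,0,0],
  [0,0,0,0,0,0],
])

```text
clock: 14.9
tool_pos: [0.5251, 0.2781, 0.1513]
orientation: [-179.8, -26.2, -15.6]
force: [0.7, 0.0, -3.5]
opening: 0.0376
gripper_force: 30.0
```

```bash
python3 - <<'E'
from plant import *
o=get_obs();print(o["tool_pos"],o["orientation"],o["joint_pos"],o["force"],o["moment"],o["opening"],o["gripper_force"])
E
```

```text
[0.52505167 0.27809151 0.15131426] [-179.77199138  -26.20250899  -15.63579321] [ 55.05012954  10.15875803 -48.27779775  50.53231186 -32.55185601
 -24.2377346 ] [ 0.71449238  0.03020981 -3.50611959] [0.57656137 2.05159922 0.00326779] 0.037628997050134255 29.977894127368927
```

Call:
play_rows([
  [0.05,0,-0.34,0,0,0],
  [0.05,0,-0.34,0,0,0],
  [0.05,0,-0.34,0,0,0],
  [0.05,0,-0.34,0,0,0],
  [0.05,0,-0.34,0,0,0],
  [0.05,0,-0.34,0,0,0],
  [0.05,0,-0.34,0,0,0],
  [0,0,0,0,0,0],
])

```text
clock: 15.57
tool_pos: [0.5179, 0.2797, 0.174]
orientation: [-179.8, -26.2, -15.6]
force: [-0.2, -0.0, -2.9]
opening: 0.0378
gripper_force: 30.0
```

```bash
python3 - <<'E'
from plant import *
o=get_obs();print(o["tool_pos"],o["orientation"],o["joint_pos"],o["force"],o["moment"],o["opening"],o["gripper_force"])
E
```

```text
[0.51787708 0.27972393 0.17398966] [-179.79643872  -26.20181181  -15.63880068] [ 57.39771381   8.27554266 -46.23856846  45.55590031 -36.16328985
 -20.59379702] [-0.24298763 -0.04294507 -2.8859665 ] [ 0.58884935  2.04612036 -0.01594303] 0.03776679225548149 29.97787982225418
```

Call:
play_rows([
  [0.08,0,-0.5,0,0,0],
  [0.08,0,-0.55,0,0,0],
  [0.08,0,-0.55,0,0,0],
  [0.08,0,-0.55,0,0,0],
  [0.08,0,-0.55,0,0,0],
  [0.08,0,-0.55,0,0,0],
  [0.08,0,-0.55,0,0,0],
  [0.08,0,-0.55,0,0,0],
  [0,0,0,0,0,0],
])

```text
clock: 16.32
tool_pos: [0.5049, 0.2835, 0.2164]
orientation: [-179.8, -26.2, -15.6]
force: [0.0, 1.1, -3.3]
opening: 0.0378
gripper_force: 30.0
```

Call:
play_rows([
  [0.1,0,-0.7,0,0,0],
  [0.1,0,-0.7,0,0,0],
  [0.1,0,-0.7,0,0,0],
  [0.1,0,-0.7,0,0,0],
  [0.1,0,-0.7,0,0,0],
  [0.1,0,-0.7,0,0,0],
  [0.1,0,-0.7,0,0,0],
  [0.1,0,-0.7,0,0,0],
  [0.1,0,-0.7,0,0,0],
  [0,0,0,0,0,0],
])

```text
clock: 17.15
tool_pos: [0.4859, 0.2888, 0.2773]
orientation: [-179.7, -26.2, -15.6]
force: [0.7, 1.9, -2.7]
opening: 0.038
gripper_force: 30.0
```

```bash
python3 - <<'E'
from plant import *
import cv2
o=get_obs();print(o["tool_pos"],o["orientation"],o["joint_pos"],o["force"],o["moment"],o["opening"])
for c in ("scene","top"):
    s=snapshot(c);cv2.imwrite(f"pics/g{c}.png",s["frame"][:,:,::-1])
    print(c,[(d["position"].round(4).tolist(),round(d["score"],2)) for d in spot_point(c,"bin")],[(d["position"].round(4).tolist(),round(d["score"],2)) for d in spot_in(c,"bin")])
E
```

```text
[0.48587635 0.28877247 0.27729177] [-179.7238651   -26.22345192  -15.64986339] [ 64.75865183   0.89171885 -36.92722743  33.35853674 -52.26811145
 -11.14456698] [ 0.71878491  1.94558509 -2.72558949] [0.64796   2.0282517 0.0823097] 0.03802965699832215Traceback (most recent call last):
  File "<stdin>", line 6, in <module>
AttributeError: 'list' object has no attribute 'round'. Did you mean: 'count'?
```

View pics/gscene.png

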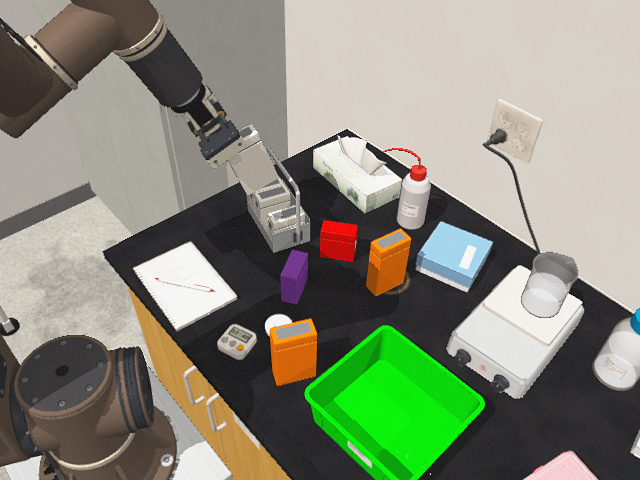

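The case hangs free above the rack at about (250,160), and the short cases still stand. Now I'll fit the bin pose from its rim corners and plan the carry.

```bash
python3 - <<'E'
from h import *
from plant import *
from scipy.optimize import least_squares
import pickle
np.set_printoptions(precision=2,suppress=True)
t=pickle.load(open("top.pkl","rb"));s=pickle.load(open("scene.pkl","rb"))
S=np.array([(306,392),(387,327),(484,404)],float);T=np.array([(391,238),(487,222),(521,300),(416,328)],float)
def f(p,i):
    P=W(p,[(a*.113,b*.12,.088) for a,b in((-1,1),(1,1),(1,-1),(-1,-1))])
    return np.r_[(project(s,P[:3])-S).ravel(),(project(t,P)-T).ravel()]
r=least_squares(lambda p:f(p,0),[.4285,-.2755,0]);print("bin",r.x.round(4),f(r.x,0))
o=get_obs();p,e=o["tool_pos"],o["orientation"]
b=np.array([r.x[0],r.x[1],0]);yaw=-60
g=lambda z:b+Ro.from_euler('z',yaw,degrees=True).apply([-.029,0,z])
e2=[180,-8.2,yaw]; e1=[180,-8.2,-35]; tgt=g(.31); m=np.array([.47,.03,.31]); print(tgt)
print(rows(p,e,m,e1,18));print(rows(m,e1,tgt,e2,19))
E
```

```text
bin [  0.42  -0.24 -45.1 ] [ 14.91 -63.75  53.     9.02 -33.08  52.84 -20.03  46.14 -66.34 -11.58
  -7.83 -36.69  52.74  17.43]
[ 0.41 -0.21  0.31]
[[ 0.36  1.4  -0.04 -0.33 -0.99  1.03]
 [ 0.38  1.4  -0.04 -0.33 -0.99  1.03]
 [ 0.4   1.39 -0.04 -0.33 -0.99  1.03]
 [ 0.43  1.38 -0.04 -0.33 -0.99  1.03]
 [ 0.45  1.38 -0.04 -0.33 -0.99  1.03]
 [ 0.48  1.37 -0.04 -0.33 -0.99  1.03]
 [ 0.5   1.36 -0.04 -0.33 -0.99  1.03]
 [ 0.52  1.35 -0.04 -0.33 -0.99  1.03]
 [ 0.55  1.34 -0.04 -0.33 -0.99  1.03]
 [ 0.57  1.33 -0.04 -0.33 -0.99  1.03]
 [ 0.59  1.32 -0.05 -0.33 -0.99  1.03]
 [ 0.62  1.31 -0.05 -0.33 -0.99  1.03]
 [ 0.64  1.3  -0.05 -0.33 -0.99  1.03]
 [ 0.66  1.29 -0.06 -0.33 -0.99  1.03]
 [ 0.69  1.28 -0.06 -0.33 -0.99  1.03]
 [ 0.71  1.26 -0.06 -0.33 -0.99  1.03]
 [ 0.73  1.25 -0.07 -0.33 -0.99  1.03]
 [ 0.75  1.24 -0.08 -0.33 -0.99  1.03]]
[[ 0.46  1.25  0.07 -0.19 -0.    1.3 ]
 [ 0.49  1.24  0.07 -0.19 -0.    1.3 ]
 [ 0.51  1.23  0.07 -0.19 -0.    1.3 ]
 [ 0.54  1.21  0.08 -0.19 -0.    1.3 ]
 [ 0.57  1.2   0.08 -0.19 -0.    1.3 ]
 [ 0.6   1.19  0.09 -0.19 -0.    1.3 ]
 [ 0.62  1.17  0.09 -0.19 -0.    1.3 ]
 [ 0.65  1.16  0.09 -0.19 -0.    1.3 ]
 [ 0.68  1.14  0.1  -0.19 -0.    1.3 ]
 [ 0.7   1.13  0.1  -0.19 -0.    1.3 ]
 [ 0.73  1.11  0.1  -0.19 -0.    1.3 ]
 [ 0.75  1.09  0.11 -0.19 -0.    1.3 ]
 [ 0.78  1.08  0.11 -0.19 -0.    1.3 ]
 [ 0.8   1.06  0.12 -0.19 -0.    1.3 ]
 [ 0.82  1.04  0.12 -0.19 -0.    1.3 ]
 [ 0.85  1.02  0.12 -0.19 -0.    1.3 ]
 [ 0.87  1.    0.13 -0.19 -0.    1.3 ]
 [ 0.89  0.98  0.13 -0.19 -0.    1.3 ]
 [ 0.92  0.96  0.13 -0.19 -0.    1.3 ]]
```

Call:
play_rows([
  [0.36,1.4,-0.04,-0.33,-1,1.03],
  [0.38,1.4,-0.04,-0.33,-1,1.03],
  [0.4,1.39,-0.04,-0.33,-1,1.03],
  [0.43,1.38,-0.04,-0.33,-1,1.03],
  [0.45,1.38,-0.04,-0.33,-1,1.03],
  [0.48,1.37,-0.04,-0.33,-1,1.03],
  [0.5,1.36,-0.04,-0.33,-1,1.03],
  [0.52,1.35,-0.04,-0.33,-1,1.03],
  [0.55,1.34,-0.04,-0.33,-1,1.03],
  [0.57,1.33,-0.04,-0.33,-1,1.03],
  [0.59,1.32,-0.05,-0.33,-1,1.03],
  [0.62,1.31,-0.05,-0.33,-1,1.03],
  [0.64,1.3,-0.05,-0.33,-1,1.03],
  [0.66,1.29,-0.06,-0.33,-1,1.03],
  [0.69,1.28,-0.06,-0.33,-1,1.03],
  [0.71,1.26,-0.06,-0.33,-1,1.03],
  [0.73,1.25,-0.07,-0.33,-1,1.03],
  [0.75,1.24,-0.08,-0.33,-1,1.03],
])

```text
clock: 18.75
tool_pos: [0.4698, 0.0289, 0.3096]
orientation: [179.8, -7.9, -35.0]
force: [-0.3, -0.1, -2.7]
opening: 0.038
gripper_force: 30.0
```

```bash
python3 - <<'E'
from h import *
from plant import *
from scipy.optimize import least_squares
import pickle
np.set_printoptions(precision=2,suppress=True)
t=pickle.load(open("top.pkl","rb"));s=pickle.load(open("scene.pkl","rb"))
S=np.array([(306,392),(387,327),(484,404)],float);T=np.array([(416,328),(391,238),(487,222),(521,300)],float)
def f(p):
    P=W(p,[(a*.113,b*.12,.088) for a,b in((-1,1),(1,1),(1,-1),(-1,-1))])
    return np.r_[(project(s,P[:3])-S).ravel(),(project(t,P)-T).ravel()]
r=least_squares(f,[.4285,-.2755,0]);print("bin",r.x.round(4),f(r.x))
o=get_obs();p,e=o["tool_pos"],o["orientation"];print(p.round(4),e,o["joint_pos"],o["force"],o["opening"])
b=np.array([r.x[0],r.x[1],0]);yaw=-60
tgt=b+Ro.from_euler('z',yaw,degrees=True).apply([-.029,0,.31])
print(tgt,rows(p,e,tgt,[180,-8.2,yaw],20))
E
```

```text
bin [ 0.42 -0.27  1.6 ] [-6.56 -1.35  0.3  -5.57  5.41 -0.44  3.47  1.39 -1.22 -2.49 -0.25 -5.29
  3.24  6.13]
[0.47 0.03 0.31] [179.83  -7.93 -34.99] [ 33.67  -5.25 -25.17   8.06 -67.54  18.41] [-0.27 -0.07 -2.67] 0.038032968958521804
[ 0.41 -0.24  0.31] [[ 0.53  1.29  0.08 -0.17  0.01  1.24]
 [ 0.56  1.28  0.08 -0.17  0.01  1.24]
 [ 0.59  1.26  0.08 -0.17  0.01  1.24]
 [ 0.61  1.25  0.09 -0.17  0.01  1.24]
 [ 0.64  1.24  0.09 -0.17  0.01  1.24]
 [ 0.67  1.22  0.09 -0.17  0.01  1.24]
 [ 0.69  1.21  0.1  -0.17  0.01  1.24]
 [ 0.72  1.19  0.1  -0.17  0.01  1.24]
 [ 0.75  1.18  0.11 -0.17  0.01  1.24]
 [ 0.77  1.16  0.11 -0.17  0.01  1.24]
 [ 0.8   1.14  0.11 -0.17  0.01  1.24]
 [ 0.82  1.12  0.12 -0.17  0.01  1.24]
 [ 0.84  1.11  0.12 -0.17  0.01  1.24]
 [ 0.87  1.09  0.12 -0.17  0.01  1.24]
 [ 0.89  1.07  0.13 -0.17  0.01  1.24]
 [ 0.91  1.05  0.13 -0.17  0.01  1.24]
 [ 0.94  1.03  0.13 -0.17  0.01  1.24]
 [ 0.96  1.01  0.14 -0.17  0.01  1.24]
 [ 0.98  0.99  0.14 -0.17  0.01  1.24]
 [ 1.    0.96  0.14 -0.17  0.01  1.24]]
```

Call:
play_rows([
  [0.53,1.29,0.08,-0.17,0,1.24],
  [0.56,1.28,0.08,-0.17,0,1.24],
  [0.59,1.26,0.08,-0.17,0,1.24],
  [0.61,1.25,0.09,-0.17,0,1.24],
  [0.64,1.24,0.09,-0.17,0,1.24],
  [0.67,1.22,0.09,-0.17,0,1.24],
  [0.69,1.21,0.1,-0.17,0,1.24],
  [0.72,1.19,0.1,-0.17,0,1.24],
  [0.75,1.18,0.11,-0.17,0,1.24],
  [0.77,1.16,0.11,-0.17,0,1.24],
  [0.8,1.14,0.11,-0.17,0,1.24],
  [0.82,1.12,0.12,-0.17,0,1.24],
  [0.84,1.11,0.12,-0.17,0,1.24],
  [0.87,1.09,0.12,-0.17,0,1.24],
  [0.89,1.07,0.13,-0.17,0,1.24],
  [0.91,1.05,0.13,-0.17,0,1.24],
  [0.94,1.03,0.13,-0.17,0,1.24],
  [0.96,1.01,0.14,-0.17,0,1.24],
  [0.98,0.99,0.14,-0.17,0,1.24],
  [1.0,0.96,0.14,-0.17,0,1.24],
])

```text
clock: 20.42
tool_pos: [0.4095, -0.2439, 0.3095]
orientation: [179.9, -8.0, -60.1]
force: [-0.4, 1.1, -3.4]
opening: 0.0378
gripper_force: 30.0
```

```bash
python3 - <<'E'
from h import *
from plant import *
np.set_printoptions(precision=3,suppress=True)
o=get_obs();p,e=o["tool_pos"],o["orientation"];print(p.round(4),e,o["joint_pos"],o["force"])
for c in("scene","top"):
    s=snapshot(c)
    cv2.imwrite(f"pics/h{c}.png",s["frame"][:,:,::-1])
    print(c,[(np.round(d["position"],4).tolist(),round(d["score"],2)) for d in spot_point(c,"tall_case_center")][:4])
E
```

```text
[ 0.409 -0.244  0.309] [179.935  -8.031 -60.079] [ -1.492  -5.24  -24.967   7.519 -66.306  28.622] [-0.356  1.105 -3.388]
scene [([0.4184, -0.2667, 0.2522], 0.84), ([0.3607, -0.0753, 0.0674], 0.82)]
top [([0.3593, -0.0773, 0.0745], 0.81), ([0.6566, -0.0265, 0.0691], 0.69)]
```

View pics/hscene.png

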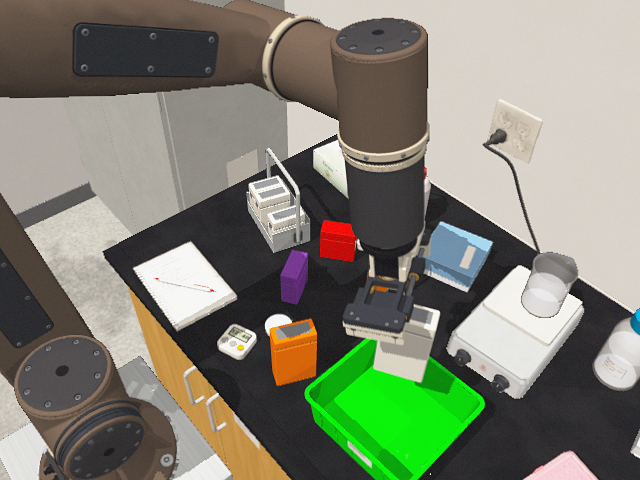

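The case hangs upright over the bin (centre near pixel (405,345)), and the rack's short cases are still standing. Lowering it now.

Call:
play_rows([
  [-0.07,0,0.5,0,0,0],
  [-0.17,0,1.2,0,0,0],
  [-0.17,0,1.2,0,0,0],
  [-0.17,0,1.2,0,0,0],
  [-0.17,0,1.2,0,0,0],
  [-0.17,0,1.2,0,0,0],
  [-0.17,0,1.2,0,0,0],
  [-0.17,0,1.2,0,0,0],
  [-0.17,0,1.2,0,0,0],
  [-0.17,0,1.2,0,0,0],
  [-0.17,0,1.2,0,0,0],
  [-0.17,0,1.2,0,0,0],
  [-0.17,0,1.2,0,0,0],
  [-0.17,0,1.2,0,0,0],
  [-0.1,0,0.7,0,0,0],
  [-0.06,0,0.4,0,0,0],
  [0,0,0,0,0,0],
  [0,0,0,0,0,0],
])

```text
clock: 22.12
tool_pos: [0.4106, -0.2428, 0.1366]
orientation: [180.0, -8.0, -59.9]
force: [-0.5, 0.4, -3.5]
opening: 0.0378
gripper_force: 30.0
```

Call:
play_rows([
  [-0.02,0,0.15,0,0,0],
  [-0.02,0,0.15,0,0,0],
  [-0.02,0,0.15,0,0,0],
  [0,0,0,0,0,0],
])

```text
clock: 22.45
tool_pos: [0.4103, -0.243, 0.1318]
orientation: [180.0, -8.0, -60.0]
force: [0.5, 0.2, -3.6]
opening: 0.0379
gripper_force: 30.0
```

Call:
play_rows([
  [-0.02,0,0.1,0,0,0],
  [-0.02,0,0.1,0,0,0],
  [-0.02,0,0.1,0,0,0],
  [0,0,0,0,0,0],
])

```text
clock: 22.78
tool_pos: [0.4104, -0.2429, 0.1294]
orientation: [180.0, -8.1, -60.0]
force: [-3.3, 4.5, 6.5]
opening: 0.0379
gripper_force: 30.0
```

Contact came at z = 0.129, as expected. Releasing, then withdrawing along the tool axis.

Call:
play_rows([
  [0,0,0,0,0,0],
  [0,0,0,0,0,0],
  [0,0,0,0,0,0],
  [0,0,0,0,0,0],
  [0,0,0,0,0,0],
], grip=7)

```text
clock: 23.2
tool_pos: [0.4104, -0.2429, 0.1288]
orientation: [180.0, -8.0, -60.0]
force: [0.1, 1.2, 1.0]
opening: 0.0651
gripper_force: 0.0
```

Call:
play_rows([
  [0,0,-0.5,0,0,0],
  [0,0,-1,0,0,0],
  [0,0,-1.5,0,0,0],
  [0,0,-1.5,0,0,0],
  [0,0,-1.5,0,0,0],
  [0,0,-1.5,0,0,0],
  [0,0,-1.5,0,0,0],
  [0,0,-1.5,0,0,0],
  [0,0,-1.5,0,0,0],
  [0,0,-1,0,0,0],
  [0,0,0,0,0,0],
  [0,0,0,0,0,0],
])

```text
clock: 24.2
tool_pos: [0.4014, -0.227, 0.258]
orientation: [-179.9, -8.1, -60.0]
force: [-0.6, 1.1, -0.3]
opening: 0.0702
gripper_force: 0.0
```

```bash
python3 - <<'E'
from h import *
from plant import *
for c in("scene","top"):
    s=snapshot(c)
    if c=="scene": cv2.imwrite("pics/i.png",s["frame"][:,:,::-1])
    for t in("tall_case_center","short_case_1","bin"):
        print(c,t,[(np.round(d["position"],4).tolist(),round(d["score"],2)) for d in spot_point(c,t)][:5])
print(get_obs()["clock"])
E
```

```text
scene tall_case_center [([0.4178, -0.2682, 0.0741], 0.91), ([0.3607, -0.074, 0.069], 0.88), ([0.6125, 0.2784, 0.1711], 0.2)]
scene short_case_1 [([0.6079, 0.3344, 0.0039], 0.82), ([0.5797, 0.2213, 0.0029], 0.79), ([0.4994, 0.0957, -0.0008], 0.78), ([0.6444, 0.1097, -0.0039], 0.73), ([0.5954, 0.3026, 0.0045], 0.61)]
scene bin [([0.428, -0.273, -0.0017], 0.97)]
top tall_case_center [([0.5973, 0.2784, 0.0036], 0.68), ([0.3585, -0.0766, 0.072], 0.66)]
top short_case_1 [([0.6443, 0.1104, 0.0007], 0.92), ([0.5772, 0.222, 0.0025], 0.88), ([0.491, 0.0874, 0.0012], 0.79), ([0.603, 0.3031, 0.0056], 0.74), ([0.6089, 0.3387, 0.002], 0.7)]
top bin []
24.6
```

View pics/i.png

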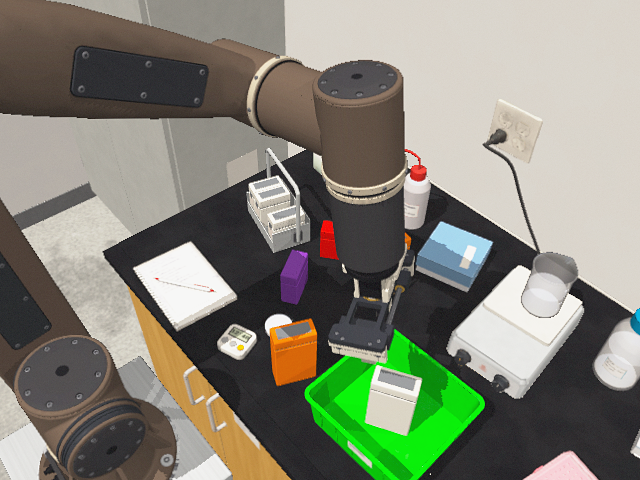

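The tall case stands upright in the bin at about pixel (393,400), the gripper is clear, and three short cases stand in the rack. Handing in.

```bash
python3 -c "
from plant import *
print(close_job())"
```

```text
the job is handed in; nothing more can be done
None
```

The job is handed in (no verdict came back): the last picture shows the tall case standing upright and released in the bin, with all three short cases still in the rack; the first tip hit joint limits and briefly put about 25 N on the tool, so I regrasped with less lean.

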